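# Hang the cordless screwdriver on the spring tool arm and prove the hook

## Robot

A 6-joint arm with a two-finger parallel gripper is mounted at the origin on a cart in front of the work surface, level with it; the furniture and walls round the work are solid. World frame = base frame: x ahead of the robot, y to its left, z up, the work surface at z = 0. Lengths are in mm, angles in rad, forces in N, time in s.
With the tool pointing down it reaches from about 350 to 925 mm from the base axis. Payload 6.4 kg.
Tool frame: the origin (TCP) lies at the very end of the fingers, on their centre line; the grasp point (between the pads) lies 19 mm behind it (ctrl.pinch_z is the distance from the TCP to the grasp point, in mm); z points along the fingers, y is the line along which they close (so a half turn about z gives the same grasp; the last joint's range is limited). The gripper opens to 85 mm and grips with 20 to 120 N. Pads are 22 mm wide; open, the fingers measure 114 mm over their backs; the gripper's body (76 mm by 85 mm) begins 54 mm behind the grasp point. The pads swing forward as they close: fully open they stand 13 mm farther back than shut.
Start: joints at [-1.453, 0.245, 1.558, -0, 1.339, -0.174], TCP at [186.994, -622.533, 231.29] pointing down, gripper open.
Joint ranges: [-3.13, 3.13], [-1.02, 2.26], [0.13, 2.54], [-0.95, 4.09], [0.21, 2.88], [-2.74, 2.74]. Speed limits (rad/s): [2.57, 2.57, 3.14, 3.14, 3.14, 3.14].

## Interface

Orientations are given as a 3x3 rotation matrix whose columns are the frame's x, y, z axes.
In Python, from station import ctrl, viewer, job gives the robot as it stands.
- The arm moves only by the shell command python3 -m creep 'ROWS' [FORCE]. ROWS is text: rows parted by semicolons, each of 5 numbers parted by spaces: the shift along the tool's x, y, z in mm, then the turn about the tool's z in rad, then the closure, from 0 (fully open) to 1 (shut). In form: tx ty tz turn hand; .... A call has exactly 5 rows; each row is the pose to reach, as a shift and turn from the pose commanded when the call began, along the tool's axes at that moment; what a row does not reach only later rows make up. A row lasts 1/10 s, in which the tool goes at most 50 mm and 8.59 degrees, less where a joint would pass 70% of its speed; a pose out of reach is approached as far as the arm can. A call with a gripper value outside its range is refused whole. The fingers move at their own pace and stop on an object; FORCE is the grip in N (left out, the last holds). Time passes only in rows, so rows that repeat a pose let the fingers close, or fill a call up. It gives the time, the measured TCP pose, the force, the opening and the grip force at its end, in the units of the state.
- ctrl.get_obs(): the state, without advancing time (a new reading comes with each control period).
- viewer.snapshot(name): name is "scene" or "top"; returns the picture (400x640x3 uint8, red, green, blue); there is no depth.
- viewer.get_calibration(name): a dict with "mtx" (3x3 intrinsics, pixels), "world_from_camera" (4x4, takes a point from camera to world coordinates). Camera axes: x right, y up, looking along -z (the intrinsics and any distortion apply to the point x, -y, -z); pixel columns grow to the right and rows downward; lengths in mm; the calibration is good to about 2 mm. A picture is of the moment at which its call begins. get_calibration takes no time and is no camera call.
- job.close_job(): hands the job in; it is judged then, once.
The state is a dict: "time": time; "qpos": joint angles; "joint_vel": joint speeds; "tau": joint torques, N m; "ee_pos": TCP position; "tool_rot": TCP orientation; "contact_force": force on the tool from outside, world axes, zero at the start; "moment": the same for the moment, N m; "grip_width": finger opening in mm; "finger_force": force on a finger pad.
Only numpy, scipy, OpenCV 4.12 (cv2) and the standard library are available. Lean on these libraries where they do the work, as an engineer would, in place of code of your own. Each camera call takes 0.05 s, during which the arm holds its last target. There are 200 camera calls.

## Task

First push the folded-aside spring tool arm round over the circuit board until it meets its stop. Then take the cordless screwdriver out of its bench holder, hang it by its wire bail in the dip of the arm's hook, pull it gently down about two centimetres against the arm's spring to make sure the hook holds it, let the arm rise again, and let go so that the screwdriver hangs still and upright from the arm at its stop. Leave the circuit board where it lies.

Things in the scene. Friction and masses are not known exactly. Their poses are not given: they have to be found in the camera images.
- stand: Fixed stand of the spring tool arm: dark steel foot 110 x 110 x 12 mm with four bolts, and a 25 mm steel column. Origin at the centre of the foot's underside, on the column's (vertical) swivel axis; nothing on the stand is higher than 295 mm.
- swivel (a joint): Swivel of the arm about the column, rad. 0 = folded aside, grows clockwise seen from above, hard stop at 1.40 (where the arm belongs for work, over the board). Dry friction holds it where it is left: about 1 N at 120 mm from the axis moves it.
- push_point (a point): Point on the arm 120 mm from the swivel axis, mid-bar (aluminium bar 16 mm wide, 14 mm high, centre 277 mm above the bench). The arm points along this point's -x; the swivel axis is 120 mm along +x; z is up. Pushing the bar on its -y side, toward +y, turns the arm to its stop; the bar reaches out to 133 mm from the axis.
- spring_arm (a joint): Sag of the sprung arm about its level pivot on the column head (275 mm above the bench), rad. 0 = level, unloaded, against its upper stop; grows downward, bottom stop 0.30. The hook is 190 mm from the pivot: the screwdriver's weight makes it sag about 0.05 (9 mm), each further newton about 4 mm more.
- hook: Hook at the arm's free end: 7 mm steel rod that leaves the bar's end, drops 9 mm into a shallow dip and turns up. Origin on top of the rod in the dip, where the bail is to sit, 271 mm above the bench unloaded. -x points outward along the arm; the tip ends 23 mm out and rises 15 mm above the origin; the bare rod goes 50 mm inward (+x), at most 9 mm above the origin. z is up.
- driver: Loose cordless screwdriver standing upright in the holder, 0.3 kg: grey grip band at the top, 34 mm in diameter and 28 mm high, black 35 mm body, steel nose, thin bit pointing down, wire bail on top (see bail). Origin on its axis at the middle of the grip band, the place to grasp; z up along the tool. Bit tip 140 mm below the origin, body top 19 mm above it.
- bail (a point): Underside of the bail's arch on the tool's axis, 48 mm above driver's origin; same axes. It comes to rest on the hook's origin. The bail is a steel wire arch, wire 4.6 mm, 32 mm wide outside, in the tool's y-z plane, so the hook goes through it along the tool's x (either way round). Its opening is 22 mm wide, from the body's top up to this point.
- holder: Fixed bench holder: round foot 92 mm in diameter, black upright socket tube 49 mm in diameter, rim 100 mm above the bench. The tool's body sits 37 mm deep in it with 1.8 mm play all round and is drawn straight up; the bit clears the rim when the tool has risen 85 mm. Origin at the centre of the underside.
- board: Loose green circuit board with components, 90 x 140 x 27 mm, lying flat under the hook's working place. Origin at the centre of its underside.
Not all that is in view belongs to the job. Of the things that look like the holder, the smaller one is meant.

How it is judged (in metres and radians):
On the way, in this order (a step that is already met when the one before it is completed fails the run):
1. the empty arm is swung to its stop (value of joint swivel above 1.31 rad and contact force between driver and hook below 0.01 N), for 0.1 s.
2. the screwdriver is lifted clear of its holder (z of driver in the frame of holder above 0.22 m and contact force between the fingers and driver above 1 N), for 0.1 s.
3. hung on the hook and still held, the screwdriver is pulled down: the hook carries over 4.5 N and the arm sags more than 0.11 rad (1 cm or more beyond the weight's sag) (contact force between driver and hook above 4.5 N and contact force between the fingers and driver above 1 N and value of joint spring_arm above 0.11 rad and distance between bail and hook below 0.015 m), for 0.1 s.
At the end, for the whole second after the job is handed in: Released, the screwdriver hangs by its bail in the hook's dip (within 15 mm), carried by the hook, upright within 0.2 rad, still (0.06 m/s, 0.8 rad/s); arm sag under 0.10 rad, swivel within 0.13 rad of its stop; board within 2 cm of its start (contact force between the fingers and driver below 0.05 N and contact force between driver and hook above 1 N and distance between bail and hook below 0.015 m and angle between driver's own z axis and vertical below 0.2 rad and linear speed of driver below 0.06 m/s and angular speed of driver below 0.8 rad/s and value of joint spring_arm below 0.1 rad and value of joint swivel above 1.27 rad and distance of board from where it was at the start of the episode below 0.02 m); the robot touches nothing.
It fails at once if the arm is dragged down hard (more than 0.26 rad, about 5 cm) instead of a gentle pull (value of joint spring_arm above 0.26 rad).
It fails at once if the hook is yanked with more than 18 N (contact force between driver and hook above 18 N).
It fails at once if the circuit board is shoved more than 3 cm away (distance of board from where it was at the start of the episode above 0.03 m).
It also fails if it takes over 61 s, if anything falls off the work surface, if the arm or the gripper's body presses on something with over 40 N, if the wrist force passes 120 N, or if a joint passes its speed limit or range.

## Working session

There is one attempt and no reset: what is moved stays moved. The work goes in short steps, Python scripts to look and compute and a shell command to move; the robot and the scene stay as the last step left them, time stands still between calls to the robot, and variables do not carry over. Pictures are saved under pics/ and viewed, at most 10 in all, crops included, and the job is handed in when it is done.

```bash
mkdir -p pics; ls; python3 - <<'E'
from station import ctrl, viewer, job
import cv2,numpy as np
np.set_printoptions(precision=4,suppress=True)
for n in("scene","top"):
    cv2.imwrite(f"pics/{n}0.png",viewer.snapshot(n)[:,:,::-1])
    c=viewer.get_calibration(n);print({k:np.array(v) if not isinstance(v,str) else v for k,v in c.items()})
o=ctrl.get_obs();print(o);print(ctrl.pinch_z)
E
```

```text
pics
{'mtx': array([[375.5042,   0.    , 316.8122],
       [  0.    , 375.5042, 199.6653],
       [  0.    ,   0.    ,   1.    ]]), 'world_from_camera': array([[  -0.9606,   -0.2324,    0.1527,  698.8718],
       [   0.278 ,   -0.8104,    0.5158,  560.1045],
       [   0.0039,    0.5379,    0.843 , 1095.207 ],
       [   0.    ,    0.    ,    0.    ,    1.    ]])}
{'mtx': array([[416.2098,   0.    , 322.511 ],
       [  0.    , 416.2098, 200.4846],
       [  0.    ,   0.    ,   1.    ]]), 'world_from_camera': array([[   0.0074,    0.9845,   -0.1751,  324.5028],
       [  -0.9997,    0.0029,   -0.0255,   -6.2721],
       [  -0.0246,    0.1753,    0.9842, 1236.8736],
       [   0.    ,    0.    ,    0.    ,    1.    ]])}
{'time': 0.1, 'qpos': array([-1.4531,  0.2458,  1.5589,  0.    ,  1.3387, -0.1741]), 'joint_vel': array([-0.0009, -0.0025, -0.0017,  0.0005,  0.001 ,  0.0013]), 'tau': array([ -0.0004, -43.067 , -32.713 ,  -0.0001,   0.0028,   0.    ]), 'ee_pos': array([ 186.9269, -622.0259,  230.2841]), 'tool_rot': array([[ 0.9577,  0.2877, -0.0002],
       [ 0.2877, -0.9577,  0.0017],
       [ 0.0003, -0.0017, -1.    ]]), 'contact_force': array([ 0.3182,  0.1786, -0.2202]), 'moment': array([0.0223, 0.012 , 0.0202]), 'finger_force': 0.0, 'grip_width': 85.18954171808434}
18.700000000000003
```

View pics/scene0.png

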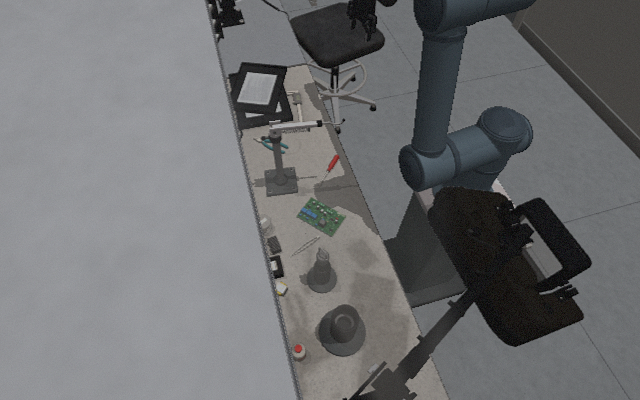

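View pics/top0.png

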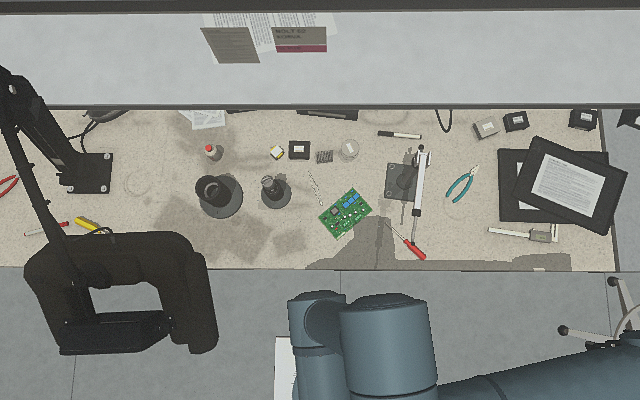

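The top view shows the tool arm with its column head near (421,155), its hook end near (413,243) and its foot near (402,181). The board is at (345,213).

Candidates for holder and driver:
- Round foot at (275,190) with a tool in it. It is the smaller one and carries the bail, so it is my choice.
- Larger round foot at (218,197), a decoy.
- The red and yellow screwdrivers at (408,243) and (88,225) are clutter.

I'll check the choice in one close crop.

```bash
cat > h.py <<'E'
import cv2,numpy as np
from station import ctrl,viewer,job
np.set_printoptions(precision=2,suppress=True)
C={n:viewer.get_calibration(n) for n in("scene","top")}
def ray(n,uv):
    K=np.array(C[n]["mtx"]);T=np.array(C[n]["world_from_camera"])
    d=np.linalg.inv(K)@[uv[0],uv[1],1]; return T[:3,3],T[:3,:3]@[d[0],-d[1],-d[2]]
def pl(n,uv,z):
    o,d=ray(n,uv);return o+d*(z-o[2])/d[2]
def tri(a,b): # scene px, top px
    (o,d),(p,e)=ray("scene",a),ray("top",b)
    s=np.linalg.lstsq(np.c_[d,-e],p-o,rcond=None)[0];P,Q=o+d*s[0],p+e*s[1];return (P+Q)/2,np.linalg.norm(P-Q)
def px(n,P):
    K=np.array(C[n]["mtx"]);T=np.array(C[n]["world_from_camera"])
    c=T[:3,:3].T@(np.array(P)-T[:3,3]);q=K@[c[0],-c[1],-c[2]];return q[:2]/q[2]
E
python3 - <<'E'
import cv2,numpy as np
t=cv2.imread('pics/top0.png');s=cv2.imread('pics/scene0.png')
a=cv2.resize(t[140:260,190:450],None,fx=3,fy=3,interpolation=cv2.INTER_CUBIC)[:, :780]
b=cv2.resize(s[110:300,230:360],None,fx=3,fy=3,interpolation=cv2.INTER_CUBIC)
cv2.imwrite('pics/c1.png',a);cv2.imwrite('pics/c2.png',b)
E
```

```text
(no output)
```

View pics/c1.png

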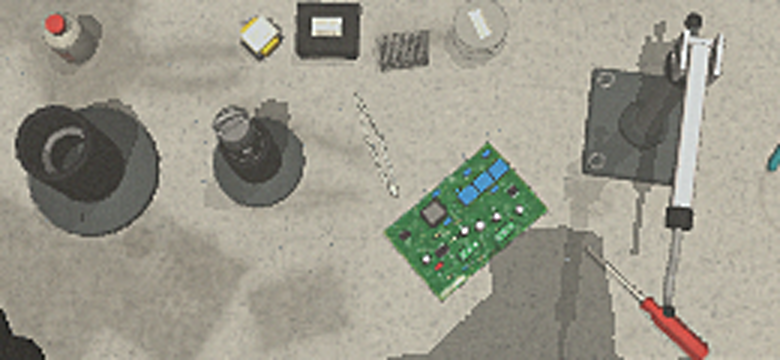

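View pics/c2.png

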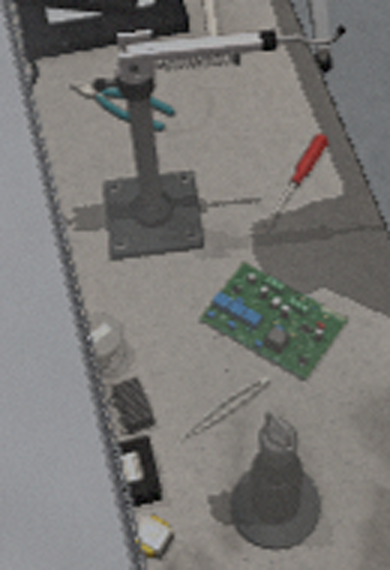

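The crops confirm it. The small holder's foot is centred at c1 (259,165), with a tool whose bail wire runs from (217,130) to (247,118). The larger one is an empty tube. The arm bar ends at c1 (680,218) with the hook tip at (668,312), and the board is clear of both.

```bash
python3 - <<'E'
from h import *
a=lambda x,y:(190+x/3-.33,140+y/3-.33)
b=lambda x,y:(230+x/3-.33,110+y/3-.33)
print("foot corners top",[pl("top",a(*p),12) for p in((592,68),(584,177))])
print("foot corners scene",[pl("scene",b(*p),12) for p in((107,180),(200,171),(203,247),(109,258))])
for z in(277,):
  for p in((697,45),(680,218)): print("bar top",pl("top",a(*p),z+7))
  print("hook tip top",pl("top",a(668,312),286),"scene",pl("scene",b(341,30),286))
print("bar scene",pl("scene",b(270,40),277))
print("tri tip",tri(b(341,30),a(668,312)),"bar end collar",tri(b(268,40),a(680,218)))
print("holder foot top",pl("top",a(259,163),8),"scene",pl("scene",b(275,500),8))
print("driver body top",pl("top",a(232,126),174),"tri",tri(b(279,420),a(232,120)))
p,q=pl("top",a(217,131),205),pl("top",a(247,118),205);print("bail",p,q)
t=cv2.imread('pics/top0.png');h=cv2.cvtColor(t,cv2.COLOR_BGR2HSV)
m=cv2.inRange(h,(50,100,40),(85,255,255));m[:,:310]=0;m[:,380:]=0
m=cv2.morphologyEx(m,cv2.MORPH_CLOSE,np.ones((5,5)));c=max(cv2.findContours(m,0,2)[0],key=cv2.contourArea)
r=cv2.minAreaRect(c);print("board",r,pl("top",r[0],5))
E
```

```text
foot corners top [array([ 660.36, -168.95,   12.  ]), array([ 548.51, -158.83,   12.  ])]
foot corners scene [array([ 645.31, -276.92,   12.  ]), array([ 534.55, -259.35,   12.  ]), array([ 558.79, -151.51,   12.  ]), array([ 666.28, -166.54,   12.  ])]
bar top [ 604.5  -215.44  284.  ]
bar top [ 467.   -197.75  284.  ]
hook tip top [ 394.87 -186.04  286.  ] scene [ 398.74 -183.13  286.  ]
bar scene [ 467.35 -197.78  277.  ]
tri tip (array([ 396.03, -187.55,  280.55]), np.float64(1.7706524350852033)) bar end collar (array([ 468.56, -199.66,  275.33]), np.float64(0.5966669657604805))
holder foot top [562.61 166.1    8.  ] scene [565.56 164.18   8.  ]
driver body top [563.36 167.4  174.  ] tri (array([564.05, 163.7 , 196.17]), np.float64(0.9548880329461846))
bail [552.02 174.99 205.  ] [563.37 149.76 205.  ]
board ((344.7882385253906, 213.25294494628906), (29.61100959777832, 46.2061882019043), 49.398704528808594) [505.17 -41.15   5.  ]
```

Plan: push with closed fingers, TCP at z≈258. Then grasp the driver high, with the fingers along the bail's plane, so the gripper body clears the hook tip. First I align the tool with the world axes.

```bash
python3 -m creep '0 0 -10 0.14 1; 0 0 -20 0.292 1; 0 0 -28 0.292 1; 0 0 -28 0.292 1; 0 0 -28 0.292 1' 60 && python3 -m creep '20 -25 0 0 1; 50 -65 0 0 1; 80 -105 0 0 1; 110 -145 0 0 1; 140 -185 0 0 1' && python3 -m creep '30 -40 0 0 1; 60 -80 0 0 1; 90 -120 0 0 1; 115 -150 0 0 1; 125 -160 0 0 1'
```

```text
time: 0.6
ee_pos: [187.0, -622.4, 259.0]
tool_rot: [[1.0, 0.002, -0.0], [0.002, -1.0, 0.0], [-0.0, -0.0, -1.0]]
contact_force: [-0.9, 0.5, -0.1]
grip_width: 12.5
finger_force: 0.0
time: 1.1
ee_pos: [327.7, -435.5, 258.5]
tool_rot: [[1.0, 0.001, -0.0], [0.001, -1.0, 0.001], [-0.0, -0.001, -1.0]]
contact_force: [0.1, 0.1, 0.7]
grip_width: -0.1
finger_force: 0.0
time: 1.6
ee_pos: [453.3, -274.6, 258.6]
tool_rot: [[1.0, 0.005, -0.001], [0.005, -1.0, 0.001], [-0.001, -0.001, -1.0]]
contact_force: [0.3, -0.7, 0.1]
grip_width: 0.2
finger_force: 0.0
```

```bash
python3 -m creep '16 -18 0 0 1; 32 -35 0 0 1; 37 -51 0 0 1; 37 -68 0 0 1; 40 -85 0 0 1' && python3 -m creep '5 -16 0 0 1; 13 -32 0 0 1; 22 -45 0 0 1; 34 -58 0 0 1; 48 -68 0 0 1' && python3 -m creep '7 -5 0 0 1; 15 -9 0 0 1; 19 -11 0 0 1; 23 -12 0 0 1; 23 -12 0 0 1'; python3 - <<'E'
from h import *
cv2.imwrite("pics/top1.png",cv2.resize(viewer.snapshot("top")[120:270,240:480,::-1],None,fx=3,fy=3,interpolation=2))
E
```

```text
time: 2.1
ee_pos: [491.5, -192.4, 259.1]
tool_rot: [[1.0, -0.001, -0.0], [-0.001, -1.0, -0.001], [-0.0, 0.001, -1.0]]
contact_force: [0.5, -3.4, 0.1]
grip_width: 0.3
finger_force: 0.9
time: 2.6
ee_pos: [539.6, -124.4, 259.2]
tool_rot: [[1.0, -0.001, -0.001], [-0.001, -1.0, -0.001], [-0.001, 0.001, -1.0]]
contact_force: [-0.8, -2.1, -0.6]
grip_width: -0.1
finger_force: 0.9
time: 3.1
ee_pos: [547.4, -119.8, 253.1]
tool_rot: [[0.999, -0.003, -0.05], [-0.003, -1.0, -0.012], [-0.05, 0.013, -0.999]]
contact_force: [-61.8, -29.6, 5.9]
grip_width: -0.1
finger_force: 33.9
```

View pics/top1.png

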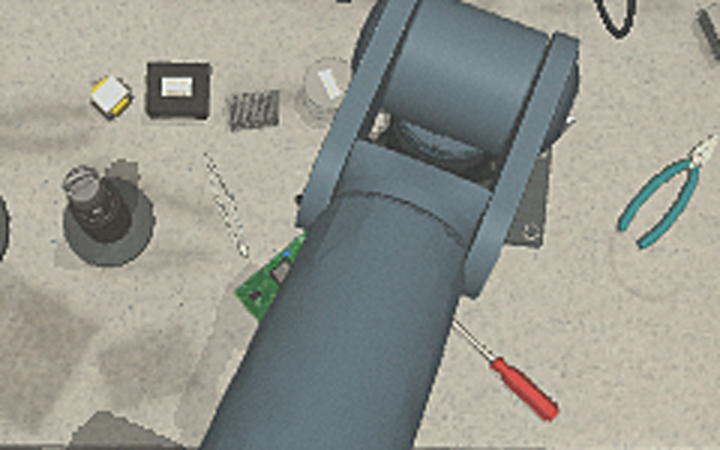

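The picture is blocked by the robot's own arm, but the board is undisturbed. The reaction of 68 N directed (-0.9,-0.43) means the arm is on its stop at heading ≈2.02 rad, and that puts the hook over the board. I'll back off and look.

```bash
python3 -m creep '-20 10 0 0 1; -40 22 0 0 1; -55 40 0 0 1; -75 65 0 0 1; -95 90 0 0 1' && python3 -m creep '-10 40 0 0 0; -20 85 0 0 0; -30 130 0 0 0; -40 175 0 0 0; -50 200 0 0 0'; python3 - <<'E'
from h import *
t=viewer.snapshot("top")[:,:,::-1];s=viewer.snapshot("scene")[:,:,::-1]
cv2.imwrite("pics/t2f.png",t);cv2.imwrite("pics/s2f.png",s)
a=cv2.resize(t[130:250,260:440],None,fx=4,fy=4,interpolation=2);b=cv2.resize(s[110:250,240:380],None,fx=4,fy=4,interpolation=2)
cv2.imwrite("pics/t2.png",a);cv2.imwrite("pics/s2.png",b)
E
```

```text
time: 3.65
ee_pos: [467.3, -203.1, 259.3]
tool_rot: [[1.0, 0.0, 0.0], [0.0, -1.0, 0.0], [0.0, -0.0, -1.0]]
contact_force: [0.1, 0.9, 0.1]
grip_width: 0.0
finger_force: 0.0
time: 4.15
ee_pos: [417.0, -405.4, 259.1]
tool_rot: [[1.0, -0.003, 0.0], [-0.003, -1.0, 0.0], [0.0, -0.0, -1.0]]
contact_force: [0.0, -0.4, 0.0]
grip_width: 72.1
finger_force: 0.0
```

View pics/t2.png

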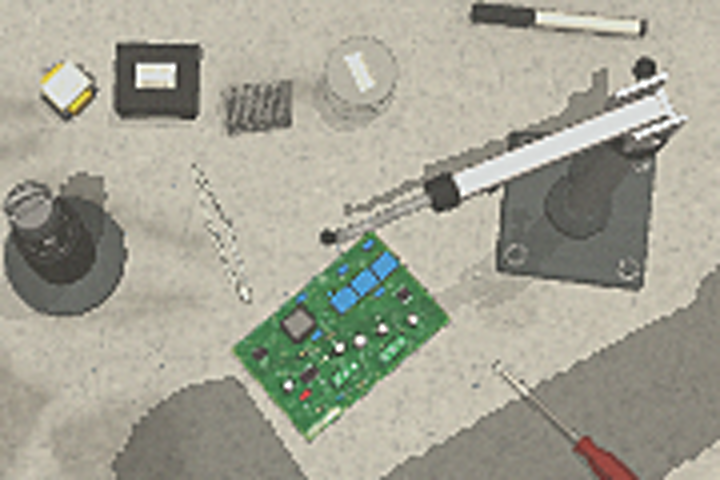

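View pics/s2.png

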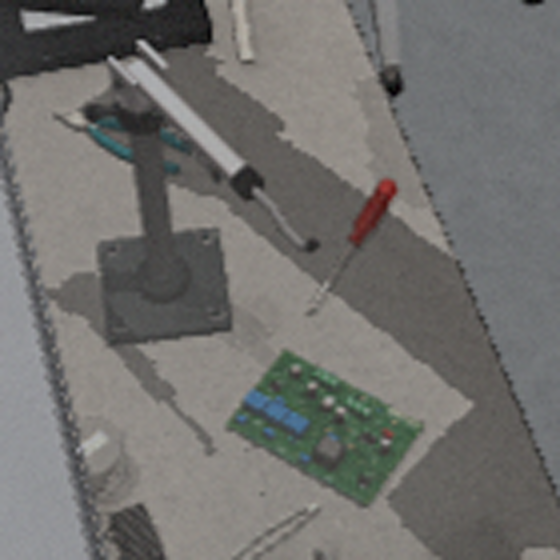

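The arm now points over the board. In t2 the tip is at (328,237), the collar at (441,192) and the bar's far end at (668,100). In s2 the tip is at (312,244) and the collar at (247,180). Driver top is at t2 (30,205).

```bash
python3 - <<'E'
from h import *
a=lambda x,y:(260+x/4-.4,130+y/4-.4)
b=lambda x,y:(240+x/4-.4,110+y/4-.4)
T,e=tri(b(312,244),a(328,237));Cc,f=tri(b(247,180),a(441,192))
print("tip",T,e,"at z286-3",pl("top",a(328,237),283),pl("scene",b(312,244),283));print("collar",Cc,f,pl("top",a(441,192),277),pl("scene",b(247,180),277))
print("far",pl("top",a(668,100),284))
A=np.array([604,-217]);
for P in(pl("top",a(328,237),283)[:2],pl("scene",b(312,244),283)[:2],pl("top",a(441,192),277)[:2]):
  d=P-A;print(np.hypot(*d),np.arctan2(d[1],d[0]))
print("driver top",[pl("top",a(x,y),z) for x,y,z in((28,208,174),(6,214,203),(50,196,203))])
E
```

```text
tip [522.93 -26.34 281.42] 1.3835545227680863 at z286-3 [521.99 -25.95 283.  ] [523.83 -25.64 283.  ]
collar [550.53 -92.87 280.29] 1.8312501027804204 [550.49 -92.7  277.  ] [550.66 -96.14 277.  ]
far [ 604.67 -226.22  284.  ]
207.90470856142315 1.976251536978307
207.47690941835356 1.9675409780842874
135.33353828517178 1.9773270770070495
driver top [array([563.54, 168.47, 174.  ]), array([553.07, 177.67, 203.  ]), array([564.89, 149.84, 203.  ])]
```

```bash
python3 - <<'E'
from h import *
for s,t in(((570,240),(110,335)),((525,208),(200,345)),((455,195),(195,262)),((500,335),(40,255)),((440,200),(205,255))): print(tri(s,t))
E
python3 -m creep '-5 -45 -10 0 0; -10 -90 -20 0 0; -15 -135 -30 0 0; -17 -180 -41 0 0; -17 -225 -41 0 0' && python3 -m creep '0 -40 0 0 0; 0 -80 0 0 0; 0 -120 0 0 0; 10 -160 0 0 0; 30 -190 0 0 0'
```

```text
(array([206.  , 391.45, 502.12]), np.float64(37.20485022166059))
(array([169.84, 268.2 , 402.13]), np.float64(49.598351723511016))
(array([337.44, 247.4 , 488.41]), np.float64(19.248778899943968))
(array([367.29, 515.97, 484.79]), np.float64(30.675785513915294))
(array([352.94, 236.95, 460.59]), np.float64(14.676121446846375))
time: 4.75
ee_pos: [401.2, -175.4, 301.9]
tool_rot: [[1.0, -0.0, 0.003], [-0.0, -1.0, -0.001], [0.003, 0.001, -1.0]]
contact_force: [0.5, 0.4, -0.1]
grip_width: 85.4
finger_force: 0.0
time: 5.25
ee_pos: [430.3, 15.5, 300.6]
tool_rot: [[1.0, 0.002, 0.001], [0.002, -1.0, 0.0], [0.001, -0.0, -1.0]]
contact_force: [0.7, -0.5, 0.6]
grip_width: 85.4
finger_force: 0.0
```

```bash
python3 -m creep '30 -20 0 -0.1 0; 60 -45 0 -0.2 0; 90 -70 0 -0.3 0; 110 -95 0 -0.4 0; 115 -105 0 -0.4 0'; python3 - <<'E'
from h import *
t=viewer.snapshot("top")[:,:,::-1];s=viewer.snapshot("scene")[:,:,::-1]
cv2.imwrite("pics/t3.png",np.hstack([t[130:400,0:400],s[100:370,300:640]]))
E
```

```text
time: 5.75
ee_pos: [546.6, 120.1, 299.7]
tool_rot: [[0.92, 0.392, -0.001], [0.392, -0.92, 0.001], [-0.001, -0.001, -1.0]]
contact_force: [-0.4, -1.2, -0.2]
grip_width: 85.5
finger_force: 0.0
```

View pics/t3.png

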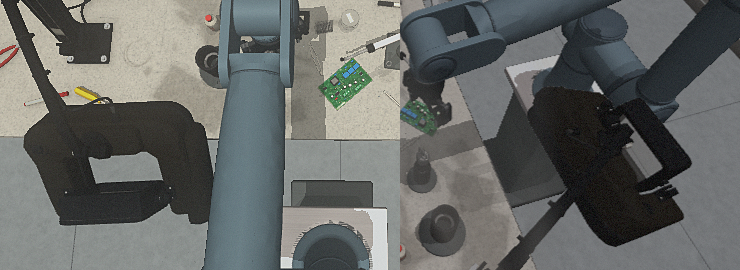

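The forearm clears the lamp head, which sits at y≈237 or more at that x. The driver at t3 (205,65) is still in place. I'll move over it and descend, keeping the TCP about 4 mm below the driver origin for the high grip.

```bash
python3 -m creep '17 -18 0 0 0; 33 -36 0 0 0; 33 -36 30 0 0; 33 -36 60 0 0; 33 -36 80 0 0' && python3 -m creep '0 0 20 0 0; 0 0 40 0 0; 0 0 55 0 0; 0 0 69 0 0; 0 0 69 0 0' && python3 -m creep '0 0 0 0 0.3; 0 0 0 0 0.5; 0 0 0 0 1; 0 0 0 0 1; 0 0 0 0 1' 40
```

```text
time: 6.35
ee_pos: [560.7, 162.6, 218.3]
tool_rot: [[0.922, 0.387, -0.003], [0.387, -0.922, -0.0], [-0.003, -0.001, -1.0]]
contact_force: [-0.5, -0.0, -0.5]
grip_width: 85.5
finger_force: 0.0
time: 6.85
ee_pos: [561.0, 162.9, 149.3]
tool_rot: [[0.921, 0.388, -0.004], [0.388, -0.921, -0.0], [-0.004, -0.001, -1.0]]
contact_force: [0.5, 0.4, -0.7]
grip_width: 85.5
finger_force: 0.0
time: 7.35
ee_pos: [563.1, 163.8, 152.5]
tool_rot: [[0.921, 0.389, 0.002], [0.389, -0.921, 0.001], [0.002, -0.0, -1.0]]
contact_force: [-1.0, 1.3, 5.1]
grip_width: 32.3
finger_force: 39.6
```

```bash
python3 -m creep '0 0 -8 0 1; 0 0 -20 0 1; 0 0 -40 0 1; 0 0 -60 0 1; 0 0 -80 0 1' 60 && python3 -m creep '0 0 -15 0 1; 0 0 -25 0 1; 0 0 -30 0 1; 0 0 -30 0 1; 0 0 -30 0 1'; python3 - <<'E'
from h import *
s=viewer.snapshot("scene")[:,:,::-1];t=viewer.snapshot("top")[:,:,::-1];cv2.imwrite("pics/s4f.png",s)
print(px("scene",[563,164,200]))
cv2.imwrite("pics/s4.png",cv2.resize(s[120:300,240:420],None,fx=3.3,fy=3.3,interpolation=2))
E
```

```text
time: 7.85
ee_pos: [562.2, 163.2, 232.3]
tool_rot: [[0.921, 0.389, -0.001], [0.389, -0.921, -0.0], [-0.001, 0.0, -1.0]]
contact_force: [-0.4, 0.5, -2.7]
grip_width: 32.0
finger_force: 59.8
time: 8.35
ee_pos: [562.0, 163.3, 260.3]
tool_rot: [[0.921, 0.389, -0.002], [0.389, -0.921, -0.0], [-0.002, -0.001, -1.0]]
contact_force: [-0.7, -0.5, -2.6]
grip_width: 31.8
finger_force: 59.8
[323.29 249.1 ]
```

View pics/s4.png

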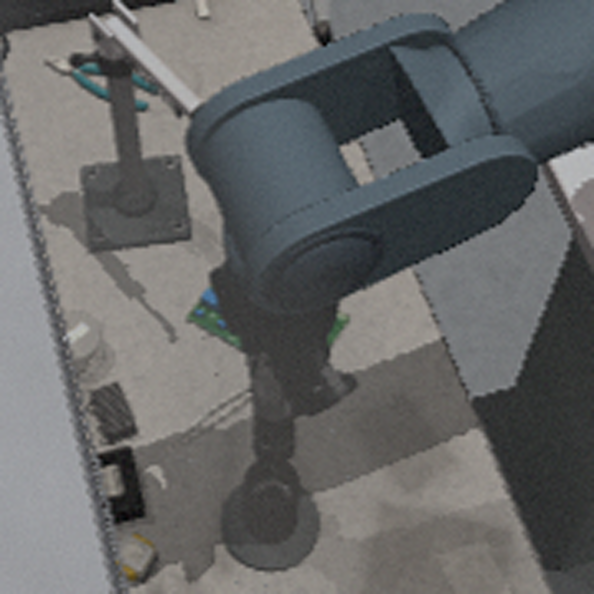

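The driver is in the grip, with the measured weight about 2.7 N. Next I carry it to about 70 mm outside the hook, turning by -1.565 rad so the bail faces the rod.

```bash
python3 -m creep '-22 22 0 -0.14 1; -44 44 0 -0.28 1; -66 66 0 -0.42 1; -88 88 0 -0.56 1; -109 110 0 -0.7 1' && python3 -m creep '0 0 0 -0.14 1; 0 0 0 -0.28 1; 0 0 0 -0.42 1; 0 0 0 -0.56 1; 0 0 0 -0.7 1' && python3 -m creep '0 0 6 -0.1 1; 0 0 12 -0.165 1; 0 0 18 -0.165 1; 0 0 22 -0.165 1; 0 0 22 -0.165 1'; python3 - <<'E'
from h import *
o=ctrl.get_obs();print(o['ee_pos'],np.arctan2(o['tool_rot'][1][0],o['tool_rot'][0][0]))
h=np.array([531,-46,0]);d=h-np.array(o['ee_pos']);print("to hook in tool axes",np.array(o['tool_rot']).T@d)
s=viewer.snapshot("scene")[:,:,::-1];cv2.imwrite("pics/s5f.png",s)
cv2.imwrite("pics/s5.png",cv2.resize(s[120:240,250:400],None,fx=5,fy=5,interpolation=2))
E
```

```text
time: 8.95
ee_pos: [504.0, 18.7, 260.6]
tool_rot: [[0.448, 0.894, -0.001], [0.894, -0.448, 0.0], [-0.0, -0.001, -1.0]]
contact_force: [0.2, 0.1, -1.9]
grip_width: 31.6
finger_force: 60.0
time: 9.45
ee_pos: [504.6, 19.6, 260.6]
tool_rot: [[-0.232, 0.973, -0.001], [0.973, 0.232, 0.0], [0.001, -0.001, -1.0]]
contact_force: [-0.4, -0.5, -3.8]
grip_width: 31.7
finger_force: 60.0
time: 9.95
ee_pos: [504.4, 19.7, 238.2]
tool_rot: [[-0.383, 0.924, -0.002], [0.924, 0.383, 0.0], [0.001, -0.002, -1.0]]
contact_force: [-0.4, -0.9, -3.2]
grip_width: 31.7
finger_force: 60.0
[504.41  19.75 238.24] 1.9638418668538173
to hook in tool axes [-71.17  -0.23 238.17]
```

View pics/s5.png

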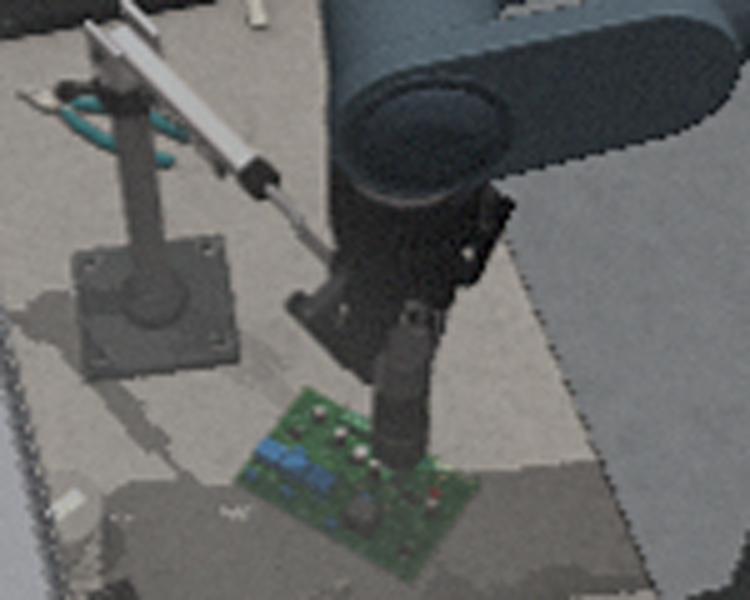

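The picture shows the driver upright with its bail at s5 (415,312), in line with the hook rod at (300,220). Checking the bail height by projecting it, which needs no further pictures.

```bash
python3 - <<'E'
from h import *
print("seen arch",250+415/5,120+310/5)
for z in(280,289,297): print(z,px("scene",[504.4,19.7,z]))
print("body bottom axis seen",250+400/5,120+462/5, "pred", px("scene",[504.4,19.7,241-63]),px("scene",[504.4,19.7,241-85]))
E
```

```text
seen arch 333.0 182.0
280 [329.4  182.84]
289 [329.51 180.87]
297 [329.61 179.1 ]
body bottom axis seen 330.0 212.4 pred [328.26 203.23] [328.04 207.2 ]
```

The heights agree. The driver sits about 5 mm outward in the grip along tool x, so I'll go about 76 mm inward in all. I move in slowly, watching the force.

```bash
python3 -m creep '-10 0 0 0 1; -20 0 0 0 1; -30 0 0 0 1; -38 0 0 0 1; -42 0 0 0 1' && python3 -m creep '-5 0 0 0 1; -10 0 0 0 1; -15 0 0 0 1; -18 0 0 0 1; -18 0 0 0 1'
```

```text
time: 10.5
ee_pos: [521.5, -20.3, 239.4]
tool_rot: [[-0.383, 0.924, 0.0], [0.924, 0.383, -0.0], [-0.0, 0.0, -1.0]]
contact_force: [0.0, 0.7, -2.4]
grip_width: 31.9
finger_force: 60.0
time: 11.0
ee_pos: [528.1, -36.1, 239.3]
tool_rot: [[-0.384, 0.924, 0.0], [0.924, 0.384, -0.0], [-0.0, 0.0, -1.0]]
contact_force: [-0.8, -0.3, -2.4]
grip_width: 31.6
finger_force: 60.0
```

```bash
python3 -m creep '-4 0 0 0 1; -8 0 0 0 1; -12 0 0 0 1; -15 0 0 0 1; -15 0 0 0 1' && python3 -m creep '0 0 3 0 1; 0 0 6 0 1; 0 0 9 0 1; 0 0 12 0 1; 0 0 12 0 1' && python3 -m creep '0 0 3 0 1; 0 0 6 0 1; 0 0 9 0 1; 0 0 12 0 1; 0 0 12 0 1'
```

```text
time: 11.5
ee_pos: [533.9, -50.0, 239.3]
tool_rot: [[-0.383, 0.924, 0.0], [0.924, 0.383, -0.0], [-0.0, -0.0, -1.0]]
contact_force: [-0.7, 0.0, -2.5]
grip_width: 31.8
finger_force: 60.0
time: 12.0
ee_pos: [533.3, -49.4, 226.5]
tool_rot: [[-0.384, 0.923, -0.001], [0.923, 0.384, 0.0], [0.001, -0.001, -1.0]]
contact_force: [-0.3, 0.4, -3.4]
grip_width: 31.9
finger_force: 60.0
time: 12.5
ee_pos: [533.7, -49.6, 215.1]
tool_rot: [[-0.384, 0.923, -0.0], [0.923, 0.384, -0.0], [0.0, -0.0, -1.0]]
contact_force: [-0.5, -0.4, -0.6]
grip_width: 31.6
finger_force: 60.2
```

The hook is starting to take the load. Gentle pull-down next.

```bash
python3 -m creep '0 0 3 0 1; 0 0 6 0 1; 0 0 9 0 1; 0 0 12 0 1; 0 0 12 0 1' && python3 -m creep '0 0 2 0 1; 0 0 5 0 1; 0 0 8 0 1; 0 0 8 0 1; 0 0 8 0 1'
```

```text
time: 13.0
ee_pos: [533.9, -49.8, 203.3]
tool_rot: [[-0.384, 0.923, 0.0], [0.923, 0.384, -0.0], [-0.0, 0.0, -1.0]]
contact_force: [1.3, -1.7, 2.0]
grip_width: 31.7
finger_force: 60.4
time: 13.5
ee_pos: [533.8, -49.5, 195.4]
tool_rot: [[-0.384, 0.923, 0.0], [0.923, 0.384, 0.0], [0.0, 0.0, -1.0]]
contact_force: [-0.7, -1.5, 3.7]
grip_width: 31.8
finger_force: 60.6
```

```bash
python3 -m creep '0 0 2 0 1; 0 0 4 0 1; 0 0 4 0 1; 0 0 4 0 1; 0 0 4 0 1' && python3 -m creep '0 0 -4 0 1; 0 0 -9 0 1; 0 0 -14 0 1; 0 0 -18 0 1; 0 0 -20 0 1' && python3 -m creep '0 0 0 0 1; 0 0 0 0 1; 0 0 0 0 1; 0 0 0 0 1; 0 0 0 0 1' 20
```

```text
time: 14.0
ee_pos: [533.9, -49.7, 191.5]
tool_rot: [[-0.384, 0.923, 0.0], [0.923, 0.384, -0.0], [-0.0, 0.0, -1.0]]
contact_force: [1.1, -2.1, 5.7]
grip_width: 31.3
finger_force: 60.7
time: 14.5
ee_pos: [533.2, -49.2, 211.0]
tool_rot: [[-0.384, 0.923, -0.001], [0.923, 0.384, 0.001], [0.001, -0.001, -1.0]]
contact_force: [-1.0, 1.5, -0.0]
grip_width: 31.7
finger_force: 60.2
time: 15.0
ee_pos: [533.6, -49.6, 211.1]
tool_rot: [[-0.384, 0.923, -0.001], [0.923, 0.384, 0.0], [0.0, -0.001, -1.0]]
contact_force: [-1.5, 0.9, 1.5]
grip_width: 31.6
finger_force: 60.1
```

```bash
python3 -m creep '0 0 0 0 0.6; 0 0 0 0 0.55; 0 0 0 0 0.5; 0 0 0 0 0.4; 0 0 0 0 0.3' && python3 -m creep '0 0 0 0 0.2; 0 0 0 0 0; 0 0 0 0 0; 0 0 0 0 0; 0 0 0 0 0' && python3 -m creep '0 0 0 0 0; 0 0 -2 0 0; 0 0 -5 0 0; 0 0 -10 0 0; 0 0 -15 0 0'; python3 - <<'E'
from h import *
cv2.imwrite("pics/s6a.png",viewer.snapshot("scene")[:,:,::-1])
E
```

```text
time: 15.5
ee_pos: [533.8, -49.7, 211.4]
tool_rot: [[-0.384, 0.923, 0.0], [0.923, 0.384, -0.0], [-0.0, 0.0, -1.0]]
contact_force: [-0.7, 0.5, -0.4]
grip_width: 59.6
finger_force: 0.0
time: 16.0
ee_pos: [533.7, -49.6, 211.3]
tool_rot: [[-0.384, 0.923, -0.0], [0.923, 0.384, 0.0], [0.0, 0.0, -1.0]]
contact_force: [-0.0, -0.5, -0.0]
grip_width: 85.0
finger_force: 0.0
time: 16.5
ee_pos: [533.8, -49.6, 226.9]
tool_rot: [[-0.384, 0.923, 0.0], [0.923, 0.384, -0.0], [-0.0, 0.0, -1.0]]
contact_force: [-1.0, 0.3, 0.0]
grip_width: 85.6
finger_force: 0.0
```

Released with no contact. I'll rise clear, retreat and check by numbers.

```bash
python3 -m creep '0 0 -10 0 0; 0 0 -25 0 0; 0 0 -45 0 0; 0 0 -70 0 0; 0 0 -100 0 0' && python3 -m creep '0 -40 0 0 0; 0 -85 0 0 0; 0 -130 0 0 0; 0 -160 0 0 0; 0 -170 0 0 0' && python3 -m creep '-40 0 0 0 0; -85 0 0 0 0; -130 0 0 0 0; -175 0 0 0 0; -220 0 0 0 0' && python3 -m creep '-40 0 0 0 0; -80 0 0 0 0; -120 0 0 0 0; -140 0 0 0 0; -140 0 0 0 0'; python3 - <<'E'
from h import *
import time
def grab():return {n:viewer.snapshot(n)[:,:,::-1].copy() for n in("top","scene")}
A=grab()
for k in range(4):B=grab()
cv2.imwrite("pics/t7f.png",B["top"]);cv2.imwrite("pics/s7f.png",B["scene"])
old=cv2.imread("pics/t2f.png").astype(int);d=np.abs(B["top"].astype(int)-old).max(2)>60
d[:, :290]=0;d[260:]=0;d[:,400:]=0;n,l,st,c=cv2.connectedComponentsWithStats(cv2.morphologyEx(d.astype(np.uint8),cv2.MORPH_CLOSE,np.ones((3,3))))
print([(st[i][:5],c[i]) for i in range(1,n) if st[i][4]>25])
olds=cv2.imread("pics/s2f.png").astype(int);d=np.abs(B["scene"].astype(int)-olds).max(2)>50
d[:100]=0;d[260:]=0;d[:,:250]=0;d[:,370:]=0;n,l,st,c=cv2.connectedComponentsWithStats(cv2.morphologyEx(d.astype(np.uint8),cv2.MORPH_CLOSE,np.ones((3,3))))
print([(st[i][:5],c[i]) for i in range(1,n) if st[i][4]>25])
h=np.array([531,-46])
for z in(262,210,170,120,75): print(z,px("top",[*h,z]),px("scene",[*h,z]))
for n in B:
  m=[]
  for I in(A[n],B[n]):
    r=(slice(140,260),slice(280,400));m.append(I[r].astype(int))
  print(n,"motion px",(np.abs(m[0]-m[1]).max(2)>60).sum())
hs=cv2.cvtColor(B["top"],cv2.COLOR_BGR2HSV);m=cv2.inRange(hs,(50,100,40),(85,255,255));m[:,:310]=0;m[:,385:]=0
c=max(cv2.findContours(cv2.morphologyEx(m,cv2.MORPH_CLOSE,np.ones((5,5))),0,2)[0],key=cv2.contourArea);print("board",cv2.minAreaRect(c))
E
```

```text
time: 17.05
ee_pos: [533.4, -49.5, 327.8]
tool_rot: [[-0.384, 0.923, -0.0], [0.923, 0.384, 0.0], [0.0, -0.0, -1.0]]
contact_force: [-0.0, -0.4, 0.3]
grip_width: 85.3
finger_force: 0.0
time: 17.55
ee_pos: [375.3, -115.6, 327.7]
tool_rot: [[-0.382, 0.924, 0.002], [0.924, 0.382, -0.002], [-0.003, 0.001, -1.0]]
contact_force: [-0.1, 0.0, 0.3]
grip_width: 85.1
finger_force: 0.0
time: 18.05
ee_pos: [462.6, -319.8, 327.0]
tool_rot: [[-0.384, 0.923, 0.001], [0.923, 0.384, -0.0], [-0.001, 0.001, -1.0]]
contact_force: [0.7, 0.8, 0.1]
grip_width: 85.5
finger_force: 0.0
time: 18.55
ee_pos: [515.8, -449.2, 325.5]
tool_rot: [[-0.383, 0.924, -0.0], [0.924, 0.383, 0.0], [0.0, -0.0, -1.0]]
contact_force: [-0.5, 0.4, -0.6]
grip_width: 85.4
finger_force: 0.0
[(array([340, 172,  26,  33, 305], dtype=int32), array([350.44, 189.73])), (array([308, 209,  92,  48, 889], dtype=int32), array([358.62, 234.08])), (array([292, 251,   9,   9,  38], dtype=int32), array([295.29, 255.13])), (array([391, 253,   9,   7,  29], dtype=int32), array([395.9 , 257.07]))]
[(array([334, 166,  22,  16,  56], dtype=int32), array([346.14, 174.5 ])), (array([304, 172,  15,  31, 274], dtype=int32), array([312.54, 187.2 ]))]
262 [349.81 186.96] [313.02 170.08]
210 [348.99 191.25] [313.1  180.96]
170 [348.4  194.27] [313.16 188.75]
120 [347.73 197.76] [313.23 197.85]
75 [347.18 200.64] [313.29 205.49]
top motion px 51
scene motion px 0
board ((347.24365234375, 211.08883666992188), (29.471874237060547, 39.14469528198242), 49.08561706542969)
```

A driver-shaped blob sits right under the hook: scene column 312.5, rows 172–203, where the upright projection gives 313. It is not moving in the scene view. I'll let it settle and hand in.

```bash
for i in 1 2 3 4; do python3 -m creep '0 0 0 0 0; 0 0 0 0 0; 0 0 0 0 0; 0 0 0 0 0; 0 0 0 0 0' | head -1; done; python3 - <<'E'
from station import job
print(job.close_job())
E
```

```text
time: 19.55
time: 20.05
time: 20.55
time: 21.05
the job is handed in; nothing more can be done
None
```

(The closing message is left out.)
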